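Empty the cleaning cup and hang it on the drip stand

TASK

Pour the four brass collets out of the handled steel cup into the white parts tray, so that all four end up lying in the tray. Then hang the empty cup by its handle on the arm of the empty drip stand, the middle of the handle bar resting on the arm behind the upturned end, and leave it hanging upright and still. Leave the other things on the watchmaker's bench where they are.

Things in the scene. Friction and masses are not known exactly. Their poses are not given: they have to be found in the camera images.
- cup: Plain steel cup, 36 mm high, flaring from 48 mm diameter at the foot to 106 mm at the rim (walls lean out 39 degrees, 3 mm thick; floor 4 mm). A rigid square-cornered handle stands over it: an upright at each end of its y axis, a level bar along y on top. About 0.16 kg plus collets. Origin: centre of the underside, z up. It pours over its +x or -x lip. Starts upright, any yaw.
- cup_bar (a point): Middle of the cup's handle bar, 110 mm above the cup's origin; axes as the cup's. The bar is 10 mm thick (cup's x), 12 mm high (z) and 104 mm long between the uprights (along y); 68 mm free between its underside and the rim. Hold it beside its middle (e.g. 28 mm along y), so that the middle stays free for the hook.
- collet0: One of four equal brass collets that start standing on the floor inside the cup: 14 mm diameter, 15 mm high, 18 g. Origin: centre of its underside, z along its axis.
- collet1: One of four equal brass collets that start standing on the floor inside the cup: 14 mm diameter, 15 mm high, 18 g. Origin: centre of its underside, z along its axis.
- collet2: One of four equal brass collets that start standing on the floor inside the cup: 14 mm diameter, 15 mm high, 18 g. Origin: centre of its underside, z along its axis.
- collet3: One of four equal brass collets that start standing on the floor inside the cup: 14 mm diameter, 15 mm high, 18 g. Origin: centre of its underside, z along its axis.
- tray: White square open parts tray, 150 x 150 mm outside, 40 mm high, walls and floor 4 mm, fixed to the bench. Origin: centre of the underside; x and y along its sides.
- stand: Empty drip stand, fixed: dark foot plate 100 x 80 x 12 mm (85 mm before to 15 mm behind the post), aluminium post 14 mm thick, on top of it a level round arm 10 mm thick, its top 170 mm up, reaching along the stand's -x to an upturned end 112 mm from the post, rising to 187 mm. Nothing above the arm. Origin: under the post on the bench, z up. At yaw 0 the hook points to the robot.
- hook_seat (a point): On top of the empty stand's arm, 75 mm from the post axis, 37 mm inside the upturned end, 170 mm above the bench: where the cup's bar should rest (bar centre then 176 mm up, cup's underside 66 mm up), the bar lying across the arm. Axes as the stand's.
- full_stand: A second, identical drip stand with a cup of the same kind already hanging on it (all fixed; the hanging cup's axis is 75 mm in front of the post, its underside 66 mm up, its handle's top 182 mm up). Same origin and axes as the empty stand. Not to be used.
- screwdriver: Bystander, to be left where it is: brass-handled screwdriver, 150 mm long, lying. Origin: underside, on the bench.
- loupe: Bystander, to be left where it is: black watchmaker's eye loupe, 36 mm wide, 30 mm high. Origin: underside, on the bench.
- case: Bystander, to be left where it is: flat grey plastic case, 45 x 45 x 16 mm. Origin: underside, on the bench.
- flask: Bystander, to be left where it is: steel vacuum flask, 68 mm diameter, 210 mm tall. Origin: underside, on the bench.
- oil: Bystander, to be left where it is: amber oil bottle, 40 mm diameter, 75 mm tall. Origin: underside, on the bench.
- barrel: Bystander, to be left where it is: brass mainspring barrel, 48 mm diameter, 34 mm high. Origin: underside, on the bench.
- pinvice: Bystander, to be left where it is: dark steel pin vice, lying, 100 mm long, 14 mm thick. Origin: underside, on the bench.
There are look-alikes about, which are no part of the job. Of the things that look like the tray, take the one that is farthest to the robot's left at the start. Leave any red look-alike of the stand alone.

How it is judged:
By the outcome, as a careful person would: the job done as asked, in the order asked, and still so for the second after the job is handed in, with the robot touching nothing.
It also fails if it takes over 61 s, if anything falls off the work surface, if the arm or the gripper's body presses on something with over 40 N, if the wrist force passes 120 N, or if a joint passes its speed limit or range.

ROBOT

A 6-joint arm with a two-finger parallel gripper is mounted at the origin on the work surface. World frame = base frame: x ahead of the robot, y to its left, z up, the work surface at z = 0. Lengths are in m, angles in rad, forces in N, time in s.
With the tool pointing down it reaches from about 0.275 to 0.725 m from the base axis. Payload 5.6 kg.
Tool frame: the origin (TCP) lies at the very end of the fingers, on their centre line; the grasp point (between the pads) lies 19 mm behind it; z points along the fingers, x is the direction in which the jaws open and shut, and the axes are right-handed (so a half turn about z gives the same grasp; the last joint's range is limited). The gripper opens to 85 mm and grips with 20 to 120 N. Pads are 22 mm wide; open, the fingers measure 114 mm over their backs; the gripper's body (76 mm by 85 mm) begins 54 mm behind the grasp point. The pads swing forward as they close: fully open they stand 13 mm farther back than shut.
Start: joints at [1.526, 0.255, 0.108, 0, -1.424, -0.285], TCP at [0.178, 0.52, 0.231] pointing down, gripper open.
Joint ranges: [-2.95, 2.95], [-1.21, 1.97], [-1.09, 1.5], [-2.87, 1.71], [-2.94, -0.07], [-3.05, 3.05]. Speed limits (rad/s): [2.57, 2.57, 3.14, 3.14, 3.14, 3.14].

INTERFACE

Orientations are given as a unit quaternion [x, y, z, w].
In Python, from cell import readout, get_image, calibration, robot gives the robot as it stands. The module is installed in compiled form; this text tells all that it offers.
- The arm moves only by the tool move_arm, never from a script. Its arguments are lists of equal length, an entry for each row: "rot": the turn, a rotation vector about the world's x, y, z as a fraction of full scale, a list of three; "delta_pos": the shift along the world's x, y, z as a fraction of full scale, a list of three; "grip": the closure, from -1 (fully open) to 1 (shut). In form: {"rot": [[wx, wy, wz], ...], "delta_pos": [[tx, ty, tz], ...], "grip": [grip, ...]}. A call has 1 to 8 rows; each row shifts and turns the pose as measured when the row begins; what a row does not reach is not made up. Full scale, the value 1, is 0.025 m for a shift and 0.08 rad for a turn. A row lasts 1/8 s, in which the tool goes at most 62.5 mm and 10.7 degrees, less where a joint would pass 70% of its speed; a pose out of reach is approached as far as the arm can. A call with a number of a shift or a turn outside -1 to 1 is refused whole. A call with a gripper value outside its range is refused whole. The fingers move at their own pace and stop on an object; "force" is the grip in N (left out, the last holds). Time passes only in rows, so rows that do not move let the fingers close. It gives the time, the measured TCP pose, the force and the opening at its end, in the units of the state.
- readout.observe(): the state, without advancing time (a new reading comes with each control period).
- get_image(name): name is "side" or "top" or "wrist"; returns the picture (400x640x3 uint8, red, green, blue); there is no depth.
- calibration(name): a dict with "intrinsics" (3x3 intrinsics, pixels), "rvec" (rotation vector, rad) and "tvec" (3), from world to camera coordinates, as OpenCV has them. Camera axes: x right, y down, z forward; pixel columns grow to the right and rows downward; lengths in m; the calibration is good to about 2 mm. A picture is of the moment at which its call begins: read the wrist's pose just before it. calibration takes no time and is no camera call; for the wrist camera it gives the pose at the moment of the call.
- robot.sign_off(): hands the job in, once; it reports no verdict.
The state is a dict: "t": time; "joints": joint angles; "dq": joint speeds; "tau": joint torques, N m; "eef_pos": TCP position; "tool_rot": TCP orientation; "force": force on the tool from outside, world axes, zero at the start; "ft_torque": the same for the moment, N m; "finger_gap": finger opening in m.
Only numpy, scipy, OpenCV 4.12 (cv2) and the standard library are available. Lean on these libraries where they do the work, as an engineer would, in place of code of your own. Each camera call takes 0.05 s, during which the arm holds its last target. There are 200 camera calls.

## Working session

There is one attempt and no reset: what is moved stays moved. The work goes in short steps, Python scripts to look and compute and a tool call to move; the robot and the scene stay as the last step left them, time stands still between calls to the robot, and variables do not carry over. Pictures are saved under pics/ and viewed, about 8 in all and at most 12, crops included, and the job is handed in when it is done.

Besides the shell and the picture viewer there is one more tool, called after ">>>" as a command line: name --argument value ..., lists and objects as JSON in quotes. move_arm: Moves the arm, as the interface text tells. Its arguments: {"type":"object","properties":{"rot":{"type":"array","items":{"type":"array","items":{"type":"number"}}},"delta_pos":{"type":"array","items":{"type":"array","items":{"type":"number"}}},"grip":{"type":"array","items":{"type":"number"}},"force":{"type":"number"}},"required":["rot","delta_pos","grip"]}

```bash
mkdir -p pics; cat > h.py <<'E'
import numpy as np,cv2
from cell import readout,get_image,calibration,robot
from scipy.spatial.transform import Rotation as R
def cam(n):
    c=calibration(n);return np.array(c["intrinsics"],float),np.array(c["rvec"],float).ravel(),np.array(c["tvec"],float).ravel()
def shot(n,f):
    im=get_image(n);cv2.imwrite("pics/"+f+".png",im[:,:,::-1]);return im
def px2w(c,u,v,z):
    K,r,t=c;M=cv2.Rodrigues(r)[0];o=-M.T@t;d=M.T@np.linalg.inv(K)@[u,v,1];return o+d*(z-o[2])/d[2]
def w2px(c,p):
    K,r,t=c;return cv2.projectPoints(np.array(p,float).reshape(-1,3),r,t,K,None)[0].reshape(-1,2)
E
python3 - <<'E'
from h import *
for n in("top","side"):
    shot(n,n+"0");c=cam(n);M=cv2.Rodrigues(c[1])[0];print(n,-M.T@c[2],M[2],c[0][0,0])
s=readout.observe();print(s["t"],s["eef_pos"],s["tool_rot"],s["force"],s["finger_gap"])
E
```

```text
top [ 0.38182386 -0.08501845  1.39715412] [ 0.05893162  0.01276414 -0.99818042] 444.9703703356669
side [ 0.33934925 -0.9203949   0.85139013] [ 0.10477512  0.75165471 -0.65118152] 405.8082780287277
0.1 [0.17791886 0.51994898 0.23048941] [-5.81422117e-01  8.13601609e-01 -5.36275605e-04 -6.75473688e-04] [ 0.25057175 -0.21810008 -0.55705663] 0.08529461409177955
```

View pics/top0.png

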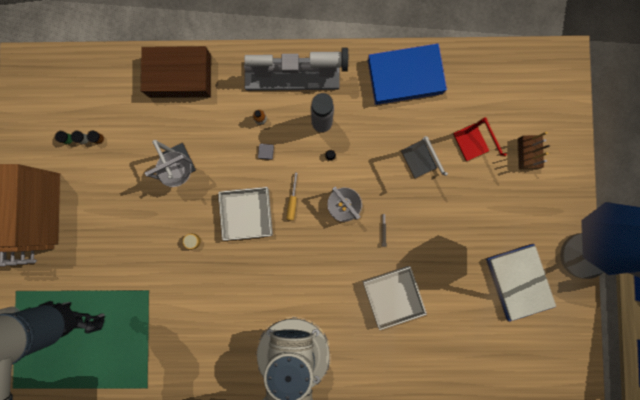

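View pics/side0.png

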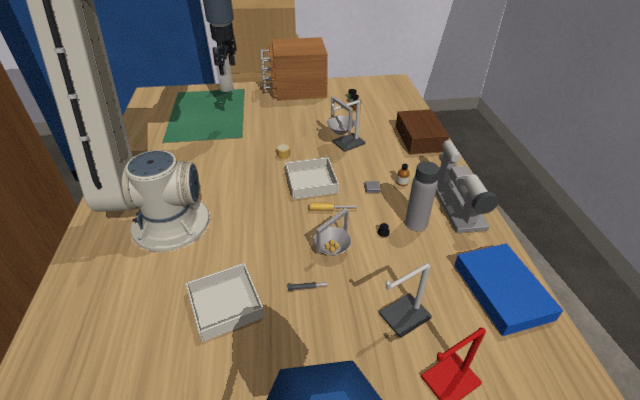

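The top picture shows these candidates:
- **Trays:** left tray at (245,214), another at (393,298), and a white box or book at (520,282). I take (245,214), the farthest left.
- **Stands:** grey empty at (422,158), red at (472,140), full at (172,165). I take the grey one.
- **Cups:** with collets at (343,205), and one hanging at (172,165). I take (343,205).

Next is one close crop to check these choices.

```bash
python3 - <<'E'
import cv2,numpy as np
t=cv2.imread("pics/top0.png");s=cv2.imread("pics/side0.png")
a=cv2.resize(t[125:250,210:460],None,fx=3.2,fy=3.2,interpolation=cv2.INTER_CUBIC)
b=cv2.resize(s[200:345,280:480],None,fx=1.37*1,fy=1.37,interpolation=cv2.INTER_CUBIC)
b=cv2.resize(s[255:335,370:440],None,fx=2.4,fy=2.4,interpolation=cv2.INTER_CUBIC)
c=cv2.resize(s[200:270,300:370],None,fx=2.7,fy=2.7,interpolation=cv2.INTER_CUBIC)
o=np.zeros((600,800,3),np.uint8);o[:400]=a;o[400:400+b.shape[0],:b.shape[1]]=b;o[400:400+c.shape[0],300:300+c.shape[1]]=c
cv2.imwrite("pics/crop1.png",o)
E
```

```text
(no output)
```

View pics/crop1.png

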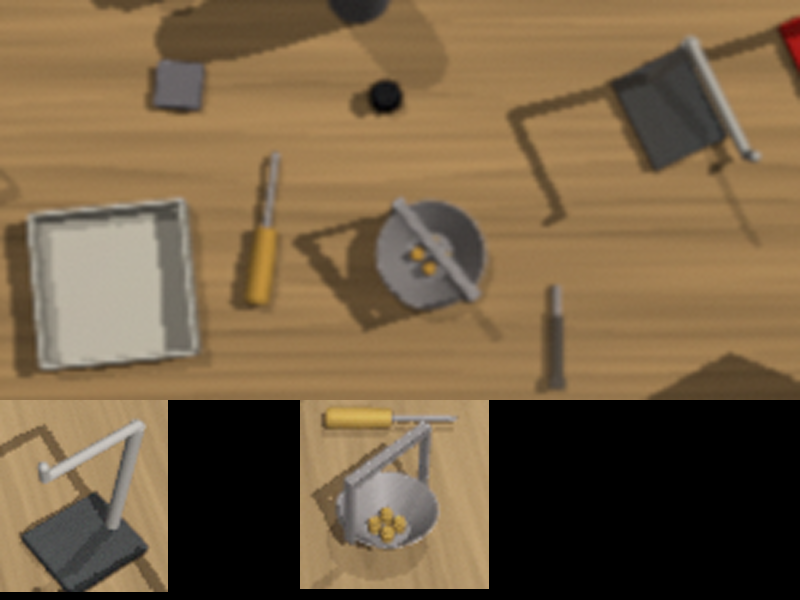

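The crop confirms the choices: the cup holds the collets with its bar from (399,203) to (472,295), the tray is empty, and the grey stand's arm runs from (692,44) to its tip at (752,157).

```bash
python3 - <<'E'
from h import *
c=cam("top");s=cam("side")
def P(x,y,z): return px2w(c,210+x/3.2,125+y/3.2,z)
b=[P(399,203,.116),P(472,295,.116)];d=b[1]-b[0]
print("bar",np.round(b,4),np.linalg.norm(d),"mid",(b[0]+b[1])/2,"ang",np.degrees(np.arctan2(d[1],d[0])))
t=[P(*q,.04) for q in((28,215),(183,202),(197,353),(42,367))]
print("tray",np.round(t,4),np.mean(t,0))
print("rim centre",P(430,254,.036))
A=P(692,44,.168);B=P(752,156,.185);print("arm",A,B,np.linalg.norm((A-B)[:2]),np.degrees(np.arctan2(*(B-A)[1::-1])))
f=[P(*q,.012) for q in((612,83),(686,50),(728,135),(655,170))];print("foot",np.round(f,4),np.mean(f,0))
# from side: arm tip/post top crop (b) ; bar ends (c)
def S(x,y,z): return px2w(s,370+x/2.4,255+(y-400)/2.4,z)
def C(x,y,z): return px2w(s,300+(x-300)/2.7,200+(y-400)/2.7,z)
print("side arm",S(138,427,.168),S(44,470,.18)); print("side bar",C(349,482,.116),C(427,429,.116))
E
```

```text
bar [[ 0.5034 -0.1293  0.116 ]
 [ 0.4199 -0.1942  0.116 ]] 0.10569847846542646 mid [ 0.46165602 -0.16174982  0.116     ] ang -142.1545610422511
tray [[0.5016 0.2238 0.04  ]
 [0.513  0.0749 0.04  ]
 [0.3686 0.0615 0.04  ]
 [0.3561 0.2094 0.04  ]] [0.4348474  0.14240647 0.04      ]
rim centre [ 0.46178386 -0.16131181  0.036     ]
arm [ 0.63540999 -0.38334463  0.168     ] [ 0.53493369 -0.42822858  0.185     ] 0.1100456984830106 -155.9291221302753
foot [[ 0.6297 -0.3423  0.012 ]
 [ 0.6617 -0.4152  0.012 ]
 [ 0.5776 -0.4544  0.012 ]
 [ 0.5438 -0.3827  0.012 ]] [ 0.60318563 -0.39865214  0.012     ]
side arm [ 0.63528716 -0.38880745  0.168     ] [ 0.53610096 -0.4329635   0.18      ]
side bar [ 0.41970132 -0.20051445  0.116     ] [ 0.50492995 -0.13740779  0.116     ]
```

>>> move_arm --rot '[[0,0,-0.96],[0,0,-0.96],[0,0,-0.96],[0,0,-0.96],[0,0,-0.96],[0,0,-0.96],[0,0,-0.96],[0,0,-0.96]]' --delta_pos '[[0.44,-0.95,0],[0.44,-0.95,0],[0.44,-0.95,0],[0.44,-0.95,0],[0.44,-0.95,0],[0.44,-0.95,0],[0.44,-0.95,0],[0.44,-0.95,0]]' --grip '[-1,-1,-1,-1,-1,-1,-1,-1]'

```text
t: 1.1
eef_pos: [0.2662, 0.3229, 0.226]
tool_rot: [-0.3, 0.954, -0.003, -0.005]
force: [1.2, 0.4, -0.1]
finger_gap: 0.0853
```

```bash
cat >> h.py <<'E'
import json
def log():
    s=readout.observe();open("log.jsonl","a").write(json.dumps({k:np.array(s[k]).tolist() for k in("joints","eef_pos","tool_rot")})+"\n")
    M=R.from_quat(s["tool_rot"]).as_matrix();print("t",round(s["t"],2),"p",np.round(s["eef_pos"],4),"x",np.round(M[:,0],3),"yaw",round(np.degrees(np.arctan2(M[1,0],M[0,0])),1),"z",np.round(M[:,2],3),"q",np.round(s["joints"],3),"F",np.round(s["force"],1),"gap",round(float(s["finger_gap"]),4));return s
E
python3 -c "
from h import *
log()"
```

```text
t 1.1 p [0.2662 0.3229 0.226 ] x [-0.82  -0.572  0.011] yaw -145.1 z [-0.007 -0.008 -1.   ] q [ 1.255e+00  1.000e-03 -2.000e-01 -5.000e-03 -1.379e+00 -6.450e-01] F [ 1.2  0.4 -0.1] gap 0.0853
```

>>> move_arm --rot '[[0,0,-0.95],[0,0,-0.95],[0,0,-0.95],[0,0,-0.95],[0,0,-0.95],[0,0,-0.95],[0,0,-0.95],[0,0,-0.95]]' --delta_pos '[[0.44,-0.94,0],[0.44,-0.94,0],[0.44,-0.94,0],[0.44,-0.94,0],[0.44,-0.94,0],[0.44,-0.94,0],[0.44,-0.94,0],[0.44,-0.94,0]]' --grip '[-1,-1,-1,-1,-1,-1,-1,-1]'

```text
t: 2.1
eef_pos: [0.3544, 0.1267, 0.2235]
tool_rot: [0.01, 1.0, -0.002, -0.008]
force: [0.9, 0.6, 0.1]
finger_gap: 0.0854
```

>>> move_arm --rot '[[0,0,-0.95],[0,0,-0.95],[0,0,-0.95],[0,0,-0.95],[0,0,-0.95],[0,0,-0.95],[0,0,-0.95],[0,0,-0.95]]' --delta_pos '[[0.44,-0.94,0],[0.44,-0.94,0],[0.44,-0.94,0],[0.44,-0.94,0],[0.44,-0.94,0],[0.44,-0.94,0],[0.44,-0.94,0],[0.44,-0.94,0]]' --grip '[-1,-1,-1,-1,-1,-1,-1,-1]'

```text
t: 3.1
eef_pos: [0.4423, -0.0683, 0.2209]
tool_rot: [0.319, 0.948, 0.0, -0.011]
force: [0.9, 0.1, 0.0]
finger_gap: 0.0857
```

```bash
python3 -c "
from h import *
log()"
```

```text
t 3.1 p [ 0.4423 -0.0683  0.2209] x [-0.797  0.604  0.021] yaw 142.8 z [-0.021  0.008 -1.   ] q [ 0.189  0.07  -0.138 -0.011 -1.381 -0.835] F [0.9 0.1 0. ] gap 0.0857
```

>>> move_arm --rot '[[-0.1,-0.26,-0.82],[0,0,-0.82],[0,0,-0.82],[0,0,-0.82],[0,0,0]]' --delta_pos '[[0.42,-0.78,0],[0.42,-0.78,0],[0.42,-0.78,0],[0.42,-0.78,0],[0,0,0]]' --grip '[-1,-1,-1,-1,-1]'

```text
t: 3.72
eef_pos: [0.4842, -0.15, 0.2182]
tool_rot: [0.445, 0.895, -0.001, -0.002]
force: [0.2, -0.0, -0.6]
finger_gap: 0.0852
```

```bash
python3 - <<'E'
from h import *
log();c=cam("wrist");shot("wrist","w1")
M=cv2.Rodrigues(c[1])[0];print(-M.T@c[2],M[2]);np.savez("w1.npz",*c)
print(np.round(w2px(c,[[.4617,-.163,.116],[.5034,-.1293,.116],[.4199,-.1942,.116]])))
E
```

```text
t 3.73 p [ 0.4842 -0.15    0.2182] x [-0.604  0.797  0.004] yaw 127.1 z [-0.004  0.001 -1.   ] q [ 8.000e-03  1.780e-01 -2.400e-02 -1.000e-03 -1.374e+00 -9.310e-01] F [ 0.2 -0.  -0.6] gap 0.0852
[ 0.41870912 -0.2004265   0.36074952] [ 0.25377189  0.19689083 -0.94701311]
[[321. 162.]
 [323. 232.]
 [322.  84.]]
```

View pics/w1.png

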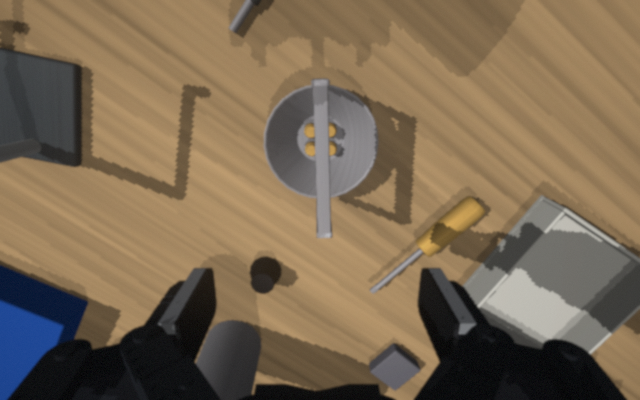

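The bar is at (321,79)–(324,237), and the cup holds all four collets at about (321,139). The loupe (265,272) and screwdriver are clear of the fingers.

```bash
python3 - <<'E'
from h import *
d=np.load("w1.npz");c=[d[k] for k in d.files]
a=px2w(c,321,79,.116);b=px2w(c,324,238,.116);print(a,b,(a+b)/2,np.linalg.norm(a-b),np.degrees(np.arctan2(*(b-a)[1::-1])))
print("rim",px2w(c,321,139,.036))
# tray corners seen
L=[json.loads(x) for x in open("log.jsonl")]
# kinematic fit: offset arm, pitch p=j2-j3
from scipy.optimize import least_squares
def fk(q,k):
    a1,h,L2,L3,e3,d6,off=k
    Rz=R.from_euler("z",q[0]);p=R.from_euler("y",q[1]);f=Rz*R.from_euler("y",q[1]-q[2])
    el=Rz.apply([a1,0,h])+(Rz*p).apply([0,0,L2])
    w=el+f.apply([L3,-off,e3])
    T=f*R.from_euler("x",q[3])*R.from_euler("y",-q[4])*R.from_euler("x",q[5])
    return w+T.apply([d6,0,0]),T
def res(k): return np.concatenate([fk(l["joints"],k)[0]-l["eef_pos"] for l in L])
r=least_squares(res,[.0,.3,.3,.3,.0,.25,.15]);print(len(L),r.x,np.abs(r.fun).max())
for l in L: print((fk(l["joints"],r.x)[1].inv()*R.from_quat(l["tool_rot"])).as_rotvec().round(3))
E
```

```text
[ 0.41762141 -0.19652814  0.116     ] [ 0.50656636 -0.12576764  0.116     ] [ 0.46209389 -0.16114789  0.116     ] 0.11365849469547311 38.504136564314294
rim [ 0.45845307 -0.16380359  0.036     ]
3 [-0.19016622  0.57499686  0.54495989  0.81450635 -1.1120878  -0.35899668
  0.1543786 ] 0.00047292032991963495
[0.994 1.328 1.009]
[1.266 1.158 1.305]
[1.418 1.057 1.422]
```

>>> move_arm --rot '[[0,0,0.3],[0,0,0],[0,0,0],[0,0,0],[0,0,0],[0,0,0]]' --delta_pos '[[0,0.24,-0.5],[0,0,-0.9],[0,0,-0.9],[0,0,-0.9],[0,0,-0.8],[0,0,0]]' --grip '[-1,-1,-1,-1,-1,-1]'

```text
t: 4.53
eef_pos: [0.48, -0.1373, 0.1119]
tool_rot: [0.428, 0.904, 0.0, -0.004]
force: [-0.4, 0.5, 0.8]
finger_gap: 0.0854
```

```bash
python3 -c "
from h import *
log()"
```

```text
t 4.53 p [ 0.48   -0.1373  0.1119] x [-0.634  0.773  0.008] yaw 129.4 z [-0.007  0.004 -1.   ] q [ 0.033  0.233 -0.234 -0.005 -1.111 -0.914] F [-0.4  0.5  0.8] gap 0.0854
```

>>> move_arm --rot '[[-0.05,-0.09,-0.2],[0,0,0],[0,0,0]]' --delta_pos '[[0.16,-0.27,-0.5],[0,0,-0.4],[0,0,0]]' --grip '[-1,-1,-1]'

```text
t: 4.9
eef_pos: [0.4846, -0.1427, 0.0905]
tool_rot: [0.433, 0.901, 0.0, 0.001]
force: [-0.2, -0.1, 1.1]
finger_gap: 0.0855
```

```bash
python3 -c "
from h import *
log()"
```

```text
t 4.9 p [ 0.4846 -0.1427  0.0905] x [-0.625  0.78  -0.002] yaw 128.7 z [ 0.003 -0.    -1.   ] q [ 2.500e-02  2.570e-01 -2.640e-01  1.000e-03 -1.047e+00 -9.200e-01] F [-0.2 -0.1  1.1] gap 0.0855
```

>>> move_arm --rot '[[0,0,0],[0,0,0],[0,0,0],[0,0,0],[0,0,0],[0,0,0]]' --delta_pos '[[0,0,0],[0,0,0],[0,0,0],[0,0,0],[0,0,0],[0,0,0]]' --grip '[1,1,1,1,1,1]' --force 80

```text
t: 5.65
eef_pos: [0.4859, -0.1425, 0.0925]
tool_rot: [0.432, 0.902, 0.001, 0.003]
force: [0.9, 0.3, -0.3]
finger_gap: 0.0085
```

>>> move_arm --rot '[[0,0,0],[0,0,0],[0,0,0],[0,0,0],[0,0,0],[0,0,0]]' --delta_pos '[[0,0,0.3],[0,0,0.6],[0,0,0.9],[0,0,0.9],[0,0,0.9],[0,0,0]]' --grip '[1,1,1,1,1,1]'

```text
t: 6.4
eef_pos: [0.4828, -0.1417, 0.1837]
tool_rot: [0.433, 0.901, 0.001, -0.0]
force: [-0.0, -0.1, -3.2]
finger_gap: 0.0088
```

```bash
python3 -c "
from h import *
log()
L=[json.loads(x) for x in open('log.jsonl')]
from scipy.optimize import least_squares
def fk(q,k):
    a1,h,L2,L3,e3,d6,off=k
    Rz=R.from_euler('z',q[0]);p=R.from_euler('y',q[1]);f=Rz*R.from_euler('y',q[1]-q[2])
    w=Rz.apply([a1,0,h])+(Rz*p).apply([0,0,L2])+f.apply([L3,-off,e3])
    T=f*R.from_euler('x',q[3])*R.from_euler('y',-q[4])*R.from_euler('x',-q[5])
    return w+T.apply([d6,0,0]),T
for l in L: print((fk(l['joints'],[0]*7)[1].inv()*R.from_quat(l['tool_rot'])).as_rotvec().round(3))
for off in (0,.1543):
  for d6 in (.15,.2,.25):
    f=lambda k:np.concatenate([fk(l['joints'],[k[0],k[1],k[2],k[3],k[4],d6,k[5]])[0]-l['eef_pos'] for l in L]+[np.array(k)*1e-4])
    r=least_squares(f,[.0,.3,.3,.3,.0,.15]);print(len(L),r.x.round(3),np.abs(r.fun[:-6]).max())
"
```

```text
t 6.4 p [ 0.4828 -0.1417  0.1837] x [-0.625  0.78   0.001] yaw 128.7 z [-0.     0.002 -1.   ] q [ 0.025  0.183 -0.105 -0.002 -1.282 -0.92 ] F [-0.  -0.1 -3.2] gap 0.0088
[-0.004  1.576  0.007]
[-0.008  1.587  0.015]
[-1.000e-03  1.573e+00  1.000e-03]
[-1.000e-03  1.577e+00  7.000e-03]
[ 0.00e+00  1.57e+00 -1.00e-03]
[-1.000e-03  1.574e+00  3.000e-03]
6 [-0.    -0.076  0.533  0.398 -0.001  0.152] 0.003449461248587693
6 [ 0.    -0.024  0.53   0.398 -0.001  0.152] 0.0038948243611887923
6 [ 0.001  0.029  0.527  0.398 -0.001  0.152] 0.004340187524251207
6 [-0.    -0.076  0.533  0.398 -0.001  0.152] 0.003449461248587693
6 [ 0.    -0.024  0.53   0.398 -0.001  0.152] 0.0038948243611887923
6 [ 0.001  0.029  0.527  0.398 -0.001  0.152] 0.004340187524251207
```

```bash
cat > ik.py <<'E'
from h import *
from scipy.optimize import least_squares
LO=np.array([-2.95,-1.21,-1.09,-2.87,-2.94,-3.05]);HI=np.array([2.95,1.97,1.5,1.71,-.07,3.05])
def fk(q,k):
    h,d6=k;a1,L2,L3,e3,off=0,.53,.398,0,.1525
    Rz=R.from_euler('z',q[0]);p=R.from_euler('y',q[1]);f=Rz*R.from_euler('y',q[1]-q[2])
    w=Rz.apply([a1,0,h])+(Rz*p).apply([0,0,L2])+f.apply([L3,-off,e3])
    T=f*R.from_euler('x',q[3])*R.from_euler('y',-q[4])*R.from_euler('x',-q[5])*R.from_euler('y',np.pi/2)
    return w+T.apply([0,0,d6]),T
def ik(p,M,q0,k):
    f=lambda q:(lambda P,T:np.r_[(P-p)*5,(T.inv()*R.from_matrix(M)).as_rotvec()])(*fk(q,k))
    r=least_squares(f,np.clip(q0,LO+1e-3,HI-1e-3),bounds=(LO,HI));return r.x,np.abs(r.fun).max()
TC=np.array([.435,.1405,0])
def tool(psi,th,mid):
    c=np.array([np.cos(psi),np.sin(psi),0]);u=np.array([0,0,1.])
    z=np.sin(th)*c-np.cos(th)*u;x=np.cos(th)*c+np.sin(th)*u
    M=np.c_[x,np.cross(z,x),z];e=np.array([np.cos(psi-np.pi/2),np.sin(psi-np.pi/2),0])
    return mid+.028*e+.019*z,M
E
python3 - <<'E'
from ik import *
q0=np.array([.025,.183,-.105,0,-1.282,-.92])
for d6 in(.2,.3,.4):
  k=(-.224+d6-.012,d6)
  for psi in(60,80,100,120,128.7):
    q=q0+[.6,0,0,0,0,0];ps=np.radians(psi);out=[]
    for th in(0,30,60,80,100):
      c=np.array([np.cos(ps),np.sin(ps),0]);mid=TC-.045*c+[0,0,.18 if th<60 else .14]
      q,e=ik(*tool(ps,np.radians(th),mid),q,k);out.append((th,round(e,3)))
      if th in(0,100):out.append(q.round(2).tolist())
    print(d6,psi,out)
E
```

```text
0.2 60 [(0, np.float64(0.0)), [0.55, 0.08, -0.26, 0.0, -1.23, -2.64], (30, np.float64(0.0)), (60, np.float64(0.0)), (80, np.float64(0.166)), (100, np.float64(0.333)), [0.08, 0.27, -0.59, 1.71, -1.31, -0.7]]
0.2 80 [(0, np.float64(0.0)), [0.53, 0.12, -0.21, 0.0, -1.24, -2.28], (30, np.float64(0.0)), (60, np.float64(0.0)), (80, np.float64(0.003)), (100, np.float64(0.158)), [0.11, 0.4, -0.54, 1.71, -1.55, -0.61]]
0.2 100 [(0, np.float64(0.0)), [0.53, 0.15, -0.18, 0.0, -1.25, -1.93], (30, np.float64(0.0)), (60, np.float64(0.0)), (80, np.float64(0.0)), (100, np.float64(0.0)), [0.16, 0.49, -0.45, 1.66, -1.72, -0.63]]
0.2 120 [(0, np.float64(0.0)), [0.55, 0.18, -0.14, -0.0, -1.25, -1.6], (30, np.float64(0.0)), (60, np.float64(0.0)), (80, np.float64(0.0)), (100, np.float64(0.0)), [0.2, 0.58, -0.27, 1.44, -1.91, -0.73]]
0.2 128.7 [(0, np.float64(0.0)), [0.56, 0.19, -0.13, 0.0, -1.25, -1.45], (30, np.float64(0.0)), (60, np.float64(0.0)), (80, np.float64(0.0)), (100, np.float64(0.0)), [0.23, 0.61, -0.2, 1.36, -2.0, -0.75]]
0.3 60 [(0, np.float64(0.0)), [0.55, 0.08, -0.26, 0.0, -1.23, -2.64], (3
[... 1289 characters left out ...]
 np.float64(0.0)), (100, np.float64(0.0)), [-0.3, 0.95, -0.56, 1.46, -1.75, -0.06]]
0.4 100 [(0, np.float64(0.0)), [0.53, 0.15, -0.18, 0.0, -1.25, -1.93], (30, np.float64(0.0)), (60, np.float64(0.0)), (80, np.float64(0.0)), (100, np.float64(0.0)), [-0.21, 1.0, -0.23, 1.27, -1.86, -0.33]]
0.4 120 [(0, np.float64(0.0)), [0.55, 0.18, -0.14, -0.0, -1.25, -1.6], (30, np.float64(0.0)), (60, np.float64(0.0)), (80, np.float64(0.0)), (100, np.float64(0.0)), [-0.08, 1.09, 0.09, 1.13, -2.04, -0.52]]
0.4 128.7 [(0, np.float64(0.0)), [0.56, 0.19, -0.13, 0.0, -1.25, -1.45], (30, np.float64(0.0)), (60, np.float64(0.0)), (80, np.float64(0.0)), (100, np.float64(0.0)), [-0.02, 1.13, 0.22, 1.09, -2.12, -0.58]]
```

>>> move_arm --rot '[[0,0,-0.4],[0,0,-0.4],[0,0,-0.4],[0,0,-0.4],[0,0,-0.4],[0,0,-0.4],[0,0,-0.4],[0,0,-0.4]]' --delta_pos '[[0,0.4,0],[0,0.8,0],[0,0.9,0],[0,0.9,0],[0,0.9,0],[0,0.9,0],[0,0.9,0],[0,0.9,0]]' --grip '[1,1,1,1,1,1,1,1]'

```text
t: 7.4
eef_pos: [0.4757, 0.028, 0.1722]
tool_rot: [0.55, 0.835, -0.002, -0.009]
force: [1.6, -1.2, -2.8]
finger_gap: 0.0082
```

>>> move_arm --rot '[[0,0,-0.4],[0,0,-0.4],[0,0,0],[0,0,0],[0,0,0]]' --delta_pos '[[0,0.9,0],[0,0.9,0],[0,0.7,0],[0,0.4,0],[0,0,0]]' --grip '[1,1,1,1,1]'

```text
t: 8.02
eef_pos: [0.4724, 0.1035, 0.1669]
tool_rot: [0.577, 0.817, -0.006, -0.012]
force: [-0.4, 0.6, -2.0]
finger_gap: 0.0085
```

```bash
python3 -c "
from h import *
log()"
```

```text
t 8.03 p [0.4724 0.1035 0.1669] x [-0.335  0.942  0.014] yaw 109.6 z [-0.027  0.005 -1.   ] q [ 0.526  0.173 -0.157 -0.019 -1.262 -1.75 ] F [-0.4  0.6 -2. ] gap 0.0085
```

>>> move_arm --rot '[[0.88,0,0],[0.92,0.34,0],[0.92,0.34,0],[0.92,0.34,0],[0.92,0.34,0],[0.92,0.34,0],[0.92,0.34,0],[0.92,0.34,0]]' --delta_pos '[[0,0.06,0.05],[0,0.06,0.05],[0,0.06,0.05],[0,0.06,0.05],[0,0.06,0.05],[0,0.06,0.05],[0,0.06,0.05],[0,0.06,0.05]]' --grip '[1,1,1,1,1,1,1,1]' --force 100

```text
t: 9.02
eef_pos: [0.4726, 0.1103, 0.1776]
tool_rot: [0.546, 0.776, 0.181, -0.258]
force: [-0.7, 0.1, -1.6]
finger_gap: 0.0081
```

```bash
cat >> h.py <<'E'
def cup(s,o=.028):
    M=R.from_quat(s["tool_rot"]).as_matrix();g=np.array(s["eef_pos"])-.019*M[:,2]
    mid=g+o*M[:,1];lip=mid+.074*M[:,2]-.053*M[:,0];foot=mid+.11*M[:,2]
    print("tilt",np.degrees(np.arccos(-M[2,2])).round(1),"bar level",M[2,1].round(3),"mid",mid.round(4),"lip-",lip.round(4),"foot",foot.round(4))
E
python3 -c "
from h import *
cup(log())"
```

```text
t 9.03 p [0.4726 0.1103 0.1776] x [-0.271  0.753  0.599] yaw 109.8 z [-0.203  0.564 -0.801] q [ 0.06   0.327  0.108 -0.612 -1.562 -1.213] F [-0.7  0.1 -1.6] gap 0.0081
tilt 36.8 bar level -0.0 mid [0.5028 0.1091 0.1928] lip- [0.5021 0.1109 0.1018] foot [0.4804 0.1711 0.1047]
```

>>> move_arm --rot '[[0.94,0.34,0],[0.94,0.34,0],[0.94,0.34,0],[0.94,0.34,0],[0.94,0.34,0],[0.94,0.34,0],[0.94,0.34,0],[0.94,0.34,0]]' --delta_pos '[[0,0.06,-0.2],[0,0.06,-0.2],[0,0.06,-0.2],[0,0.06,-0.2],[0,0.06,-0.2],[0,0.06,-0.2],[0,0.06,-0.2],[0,0.06,-0.2]]' --grip '[1,1,1,1,1,1,1,1]'

```text
t: 10.02
eef_pos: [0.4764, 0.1118, 0.1351]
tool_rot: [0.462, 0.654, 0.349, -0.487]
force: [-0.4, -1.3, -1.8]
finger_gap: 0.0082
```

```bash
sed -i 's/o=.028/o=-.028/' h.py; python3 -c "
from h import *
cup(log())"
```

```text
t 10.03 p [0.4764 0.1118 0.1351] x [-0.098  0.264  0.96 ] yaw 110.4 z [-0.315  0.907 -0.281] q [-0.224  0.702  0.199 -1.028 -1.886 -0.891] F [-0.4 -1.3 -1.8] gap 0.0082
tilt 73.7 bar level 0.006 mid [0.456  0.0854 0.1402] lip- [0.4379 0.1385 0.0686] foot [0.4214 0.1851 0.1093]
```

>>> move_arm --rot '[[0.6,0.22,0],[0.6,0.22,0],[0.6,0.22,0],[0.6,0.22,0],[0.6,0.22,0],[0.6,0.22,0],[0.6,0.22,0],[0,0,0]]' --delta_pos '[[0,0,-0.05],[0,0,-0.05],[0,0,-0.05],[0,0,-0.05],[0,0,-0.05],[0,0,-0.05],[0,0,-0.05],[0,0,0]]' --grip '[1,1,1,1,1,1,1,1]'

```text
t: 11.02
eef_pos: [0.4771, 0.11, 0.1244]
tool_rot: [-0.391, -0.549, -0.428, 0.602]
force: [-0.3, 0.3, -2.3]
finger_gap: 0.0079
```

```bash
python3 -c "
from h import *
s=log();cup(s)
a=shot('side','s2');b=shot('top','t2')
A=cv2.resize(a[130:230,260:400],None,fx=3,fy=3,interpolation=cv2.INTER_CUBIC);B=cv2.resize(b[150:250,190:330],None,fx=2.7,fy=2.7,interpolation=cv2.INTER_CUBIC)
o=np.zeros((300,798,3),np.uint8);o[:300,:420]=A;o[:270,420:798]=B;cv2.imwrite('pics/crop2.png',o[:,:,::-1])"
```

```text
t 11.03 p [0.4771 0.11   0.1244] x [ 0.031 -0.087  0.996] yaw -70.3 z [-0.326  0.941  0.092] q [-0.287  0.934  0.245 -1.22  -2.1   -0.817] F [-0.3  0.3 -2.3] gap 0.0079
tilt 95.3 bar level -0.001 mid [0.4568 0.083  0.1227] lip- [0.4311 0.1572 0.0767] foot [0.421  0.1865 0.1328]
```

View pics/crop2.png

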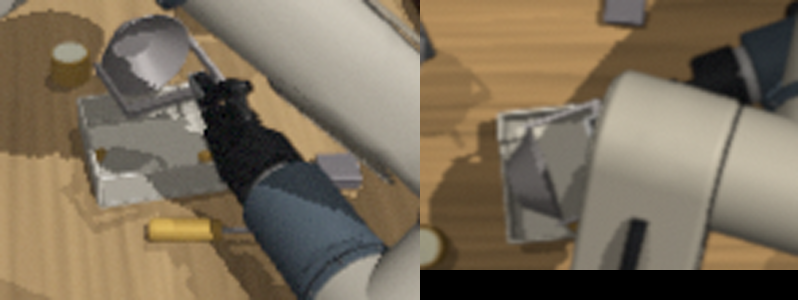

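The cup looks empty and collets show in the tray, which I'll confirm later. Now I tilt back while raising the cup.

>>> move_arm --rot '[[-0.94,-0.34,0],[-0.94,-0.34,0],[-0.94,-0.34,0],[-0.94,-0.34,0],[-0.94,-0.34,0],[-0.94,-0.34,0],[-0.94,-0.34,0],[-0.94,-0.34,0]]' --delta_pos '[[0,0,0.35],[0,0,0.35],[0,0,0.35],[0,0,0.35],[0,0,0.35],[0,0,0.35],[0,0,0.35],[0,0,0.35]]' --grip '[1,1,1,1,1,1,1,1]'

```text
t: 12.12
eef_pos: [0.4773, 0.1093, 0.2014]
tool_rot: [0.505, 0.72, 0.282, -0.384]
force: [0.5, -0.1, -1.9]
finger_gap: 0.008
```

>>> move_arm --rot '[[-0.94,-0.34,0],[-0.94,-0.34,0],[-0.94,-0.34,0],[-0.94,-0.34,0],[-0.94,-0.34,0],[-0.94,-0.34,0],[-0.94,-0.34,0],[-0.94,-0.34,0]]' --delta_pos '[[0,0,0.1],[0,0,0.1],[0,0,0.1],[0,0,0.1],[0,-0.1,0.1],[0,-0.1,0.1],[0,-0.1,0.1],[0,-0.1,0.1]]' --grip '[1,1,1,1,1,1,1,1]'

```text
t: 13.12
eef_pos: [0.4737, 0.1001, 0.2319]
tool_rot: [0.56, 0.812, 0.108, -0.126]
force: [-0.6, 0.8, -2.8]
finger_gap: 0.0078
```

```bash
python3 -c "
from h import *
cup(log())"
```

```text
t 13.12 p [0.4737 0.1001 0.2319] x [-0.341  0.882  0.325] yaw 111.2 z [-0.084  0.316 -0.945] q [ 0.265  0.17   0.078 -0.334 -1.482 -1.442] F [-0.6  0.8 -2.8] gap 0.0078
tilt 19.1 bar level 0.034 mid [0.4491 0.0843 0.2489] lip- [0.461  0.0609 0.1617] foot [0.4399 0.1191 0.1449]
```

>>> move_arm --rot '[[-0.79,-0.21,0.4],[-0.79,-0.21,0.4],[-0.79,-0.21,0.4],[-0.79,-0.21,0.4],[-0.79,-0.21,0.4],[0,0,0.9],[0,0,0.9],[0,0,0.9]]' --delta_pos '[[0,-0.4,0],[0,-0.8,0],[0,-0.9,0],[0,-0.9,0],[0,-0.9,0],[0,-0.9,0],[0,-0.9,0],[0,-0.9,0]]' --grip '[1,1,1,1,1,1,1,1]'

```text
t: 14.12
eef_pos: [0.466, -0.0645, 0.2383]
tool_rot: [0.396, 0.918, -0.007, -0.006]
force: [-0.1, 0.2, -1.0]
finger_gap: 0.0079
```

>>> move_arm --rot '[[0,0,0.9],[0,0,0.9],[0,0,0.9],[0,0,0.9],[0,0,0.9],[0,0,0.9],[0,0,0.9],[0,0,0.9]]' --delta_pos '[[0,-0.9,0],[0,-0.9,0],[0,-0.9,0],[0,-0.9,0],[0,-0.9,0],[0,-0.9,0],[0,-0.9,0],[0,-0.9,0]]' --grip '[1,1,1,1,1,1,1,1]'

```text
t: 15.12
eef_pos: [0.4589, -0.245, 0.2428]
tool_rot: [0.11, 0.994, -0.002, -0.003]
force: [0.9, -0.9, -2.3]
finger_gap: 0.0083
```

```bash
python3 -c "
from h import *
cup(log())
b=shot('top','t3');a=shot('side','s3')
B=cv2.resize(b[165:250,205:285],None,fx=4.5,fy=4.5,interpolation=cv2.INTER_CUBIC);A=cv2.resize(a[130:330,250:450],None,fx=2,fy=2,interpolation=cv2.INTER_CUBIC)
o=np.zeros((400,800,3),np.uint8);o[:B.shape[0],:B.shape[1]]=B;o[:400,400:]=A;cv2.imwrite('pics/crop3.png',o[:,:,::-1])"
```

```text
t 15.12 p [ 0.4589 -0.245   0.2428] x [-0.976  0.218  0.006] yaw 167.4 z [-0.007 -0.003 -1.   ] q [-0.186  0.196  0.059  0.004 -1.44  -0.034] F [ 0.9 -0.9 -2.3] gap 0.0083
tilt 0.4 bar level -0.004 mid [ 0.4529 -0.2723  0.2619] lip- [ 0.5042 -0.284   0.1876] foot [ 0.4522 -0.2726  0.1519]
```

View pics/crop3.png

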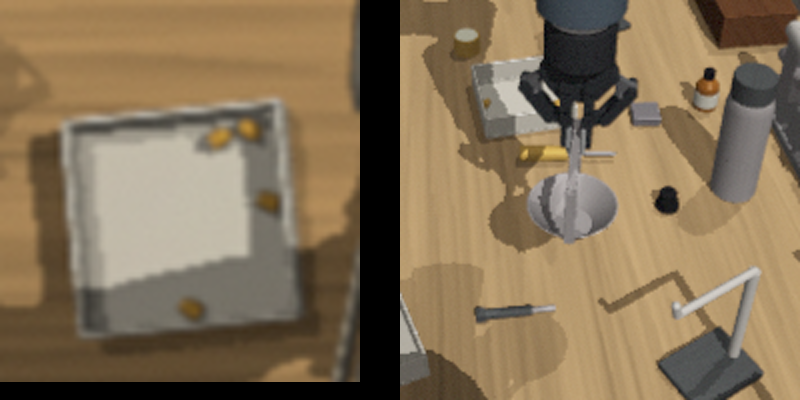

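All four collets are in the tray, at crop positions (219,137), (250,130), (268,202) and (191,308), and the cup is empty. Next I go in front of the hook.

>>> move_arm --rot '[[0,0,0.95],[0,0,0.95],[0,0,0.95],[0,0,0.95],[0,0,0.95],[0,0,0.95],[0,0,0.95],[0,0,0.95]]' --delta_pos '[[0.12,-0.9,-0.25],[0.12,-0.9,-0.25],[0.12,-0.9,-0.25],[0.12,-0.9,-0.25],[0.12,-0.9,-0.25],[0.12,-0.9,-0.25],[0.12,-0.8,-0.25],[0.12,-0.6,-0.25]]' --grip '[1,1,1,1,1,1,1,1]'

```text
t: 16.23
eef_pos: [0.4817, -0.411, 0.1953]
tool_rot: [-0.198, 0.98, 0.002, 0.0]
force: [0.4, 0.0, -3.1]
finger_gap: 0.0076
```

```bash
python3 -c "
from h import *
cup(log())"
```

```text
t 16.23 p [ 0.4817 -0.411   0.1953] x [-0.921 -0.389 -0.002] yaw -157.1 z [-0.     0.004 -1.   ] q [-0.462  0.435  0.278 -0.004 -1.416  0.862] F [ 0.4  0.  -3.1] gap 0.0076
tilt 0.2 bar level 0.004 mid [ 0.4926 -0.4369  0.2142] lip- [ 0.5414 -0.416   0.1403] foot [ 0.4926 -0.4364  0.1042]
```

>>> move_arm --rot '[[0,-0.0,0.24],[0,0,0]]' --delta_pos '[[0.18,-0.42,-0.36],[0,0,0]]' --grip '[1,1]'

```text
t: 16.48
eef_pos: [0.4861, -0.4205, 0.1853]
tool_rot: [-0.207, 0.978, 0.003, 0.0]
force: [0.7, 0.5, -2.2]
finger_gap: 0.0081
```

```bash
python3 -c "
from h import *
s=log();cup(s)
c=cam('wrist');w=shot('wrist','w4');np.savez('w4.npz',*c)
a=shot('side','s4');b=shot('top','t4')
A=cv2.resize(a[230:340,330:440],None,fx=3,fy=3,interpolation=cv2.INTER_CUBIC);B=cv2.resize(b[130:205,395:470],None,fx=3.4,fy=3.4,interpolation=cv2.INTER_CUBIC)
o=np.zeros((600,800,3),np.uint8);o[:330,:330]=A;o[335:590,:255]=B;o[:300,330:800]=cv2.resize(w,(470,300));cv2.imwrite('pics/crop4.png',o[:,:,::-1])
print(w2px(c,[[.635,-.386,.17],[.5327,-.4317,.187],[.5665,-.4165,.17]]).round())"
```

```text
t 16.48 p [ 0.4861 -0.4205  0.1853] x [-0.915 -0.404 -0.002] yaw -156.2 z [-0.001  0.007 -1.   ] q [-0.474  0.459  0.292 -0.005 -1.407  0.891] F [ 0.7  0.5 -2.2] gap 0.0081
tilt 0.4 bar level 0.006 mid [ 0.4974 -0.4463  0.2041] lip- [ 0.5459 -0.4244  0.1302] foot [ 0.4974 -0.4455  0.0941]
[[ -3. 199.]
 [227. 212.]
 [157. 199.]]
```

View pics/crop4.png

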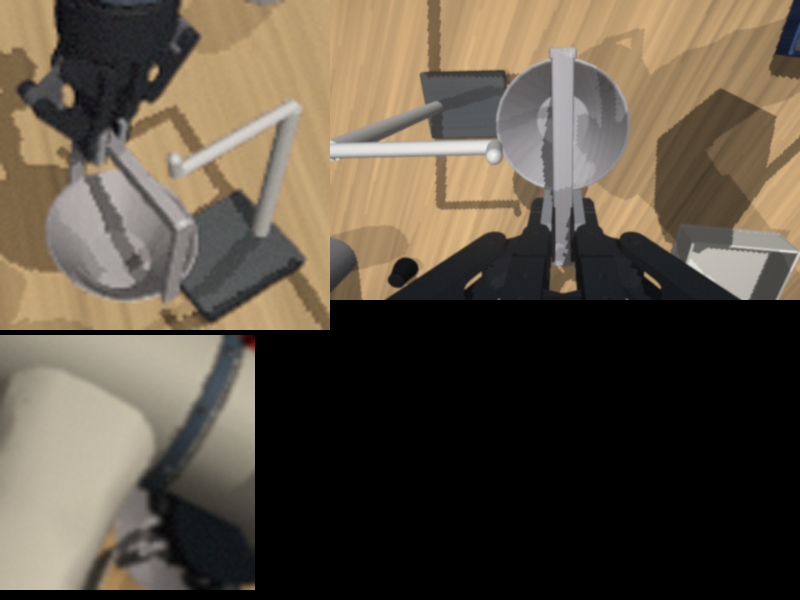

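In the wrist view (scaled) the hook tip is at about pixel (223,204), with the arm line near row 198. The bar's ends are at (317,64) and (316,353). I check these against the estimate.

```bash
python3 -c "
from h import *
d=np.load('w4.npz');c=[d[k] for k in d.files]
print('tip',px2w(c,223,204,.184),'arm at u=157',px2w(c,157,198.5,.17),'u=20',px2w(c,20,199.5,.17))
a=px2w(c,317,64,.21);b=px2w(c,316,353,.21);print('bar',a,b,(a+b)/2,np.linalg.norm(a-b))
a=px2w(c,317,64,.21);e=np.array([-.404,.915,0]);print('mid from far end',a+.057*e)
S=cam('side');T=px2w(S,330+176/3,230+160/3,.184);print('side tip',T,'side post top',px2w(S,330+295/3,230+104/3,.167))
"
```

```text
tip [ 0.53583534 -0.43289853  0.184     ] arm at u=157 [ 0.56643262 -0.41666412  0.17      ] u=20 [ 0.62494807 -0.3901831   0.17      ]
bar [ 0.52153332 -0.49993023  0.21      ] [ 0.47696583 -0.39828214  0.21      ] [ 0.49924958 -0.44910619  0.21      ] 0.11098916706276858
mid from far end [ 0.49850532 -0.44777523  0.21      ]
side tip [ 0.53611088 -0.43393616  0.184     ] side post top [ 0.63892589 -0.38401446  0.167     ]
```

>>> move_arm --rot '[[0,0,0],[0,0,0],[0,0,0],[0,0,0],[0,0,0],[0,0,0]]' --delta_pos '[[0.36,0.16,0.15],[0.55,0.25,0.05],[0.55,0.25,0.05],[0.55,0.25,0.05],[0.55,0.25,0.05],[0.1,0.05,0]]' --grip '[1,1,1,1,1,1]'

```text
t: 17.38
eef_pos: [0.5592, -0.3864, 0.1976]
tool_rot: [-0.208, 0.978, 0.002, 0.002]
force: [-0.3, -0.0, -2.4]
finger_gap: 0.0076
```

```bash
python3 -c "
from h import *
cup(log())"
```

```text
t 17.38 p [ 0.5592 -0.3864  0.1976] x [-0.914 -0.407 -0.005] yaw -156.0 z [ 0.003  0.004 -1.   ] q [-0.378  0.529  0.436 -0.005 -1.476  0.798] F [-0.3 -0.  -2.4] gap 0.0076
tilt 0.3 bar level 0.002 mid [ 0.5705 -0.4121  0.2166] lip- [ 0.6192 -0.3902  0.1428] foot [ 0.5709 -0.4117  0.1066]
```

>>> move_arm --rot '[[0,0,0],[0,0,0],[0,0,0],[0,0,0]]' --delta_pos '[[-0.2,-0.12,-0.4],[0,0,-0.5],[0,0,-0.45],[0,0,0]]' --grip '[1,1,1,1]'

```text
t: 17.88
eef_pos: [0.5521, -0.3898, 0.1601]
tool_rot: [-0.207, 0.978, 0.003, 0.001]
force: [-0.4, -0.0, -2.4]
finger_gap: 0.0077
```

```bash
python3 -c "
from h import *
cup(log())"
```

```text
t 17.88 p [ 0.5521 -0.3898  0.1601] x [-0.914 -0.405 -0.003] yaw -156.1 z [ 0.001  0.005 -1.   ] q [-0.387  0.534  0.35  -0.005 -1.388  0.806] F [-0.4 -0.  -2.4] gap 0.0077
tilt 0.3 bar level 0.005 mid [ 0.5634 -0.4155  0.1789] lip- [ 0.6119 -0.3937  0.1051] foot [ 0.5635 -0.4149  0.0689]
```

>>> move_arm --rot '[[0,0,0],[0,0,0],[0,0,0]]' --delta_pos '[[0.08,0.02,-0.08],[0,0,-0.05],[0,0,0]]' --grip '[1,1,1]'

```text
t: 18.25
eef_pos: [0.5544, -0.3899, 0.1587]
tool_rot: [-0.207, 0.978, 0.001, 0.002]
force: [-0.7, -0.5, -0.8]
finger_gap: 0.0082
```

```bash
python3 -c "
from h import *
cup(log())
a=shot('side','s5');w=shot('wrist','w5')
A=cv2.resize(a[230:340,340:450],None,fx=3.6,fy=3.6,interpolation=cv2.INTER_CUBIC)
o=np.zeros((400,800,3),np.uint8);o[:396,:396]=A;o[:250,400:800]=cv2.resize(w,(400,250));cv2.imwrite('pics/crop5.png',o[:,:,::-1])"
```

```text
t 18.25 p [ 0.5544 -0.3899  0.1587] x [-0.914 -0.405 -0.004] yaw -156.1 z [ 0.003  0.003 -1.   ] q [-0.385  0.536  0.35  -0.004 -1.383  0.804] F [-0.7 -0.5 -0.8] gap 0.0082
tilt 0.3 bar level 0.002 mid [ 0.5657 -0.4155  0.1776] lip- [ 0.6144 -0.3938  0.1039] foot [ 0.566  -0.4152  0.0676]
```

View pics/crop5.png

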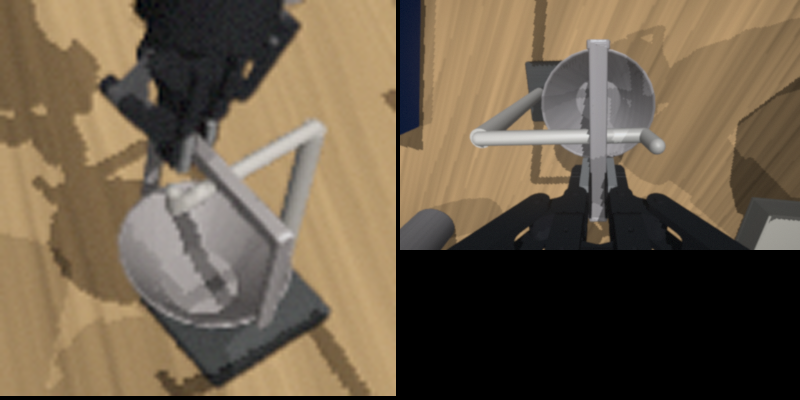

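The arm passes under the bar, the bar sits behind the upturned end, and the force reading shows contact starting. I settle it a bit more and then release slowly.

>>> move_arm --rot '[[0,0,0],[0,0,0]]' --delta_pos '[[0,0,-0.05],[0,0,0]]' --grip '[1,1]' --force 40

```text
t: 18.6
eef_pos: [0.5545, -0.3899, 0.1584]
tool_rot: [-0.207, 0.978, 0.001, 0.002]
force: [-1.2, 1.7, 0.4]
finger_gap: 0.008
```

```bash
python3 -c "
from h import *
cup(log())"
```

```text
t 18.6 p [ 0.5545 -0.3899  0.1584] x [-0.914 -0.406 -0.004] yaw -156.1 z [ 0.003  0.003 -1.   ] q [-0.385  0.536  0.349 -0.004 -1.381  0.804] F [-1.2  1.7  0.4] gap 0.008
tilt 0.3 bar level 0.001 mid [ 0.5658 -0.4156  0.1774] lip- [ 0.6145 -0.3939  0.1036] foot [ 0.5662 -0.4153  0.0674]
```

>>> move_arm --rot '[[0,0,0],[0,0,0],[0,0,0],[0,0,0],[0,0,0],[0,0,0],[0,0,0],[0,0,0]]' --delta_pos '[[0,0,0],[0,0,0],[0,0,0],[0,0,0],[0,0,0],[0,0,0],[0,0,0],[0,0,0]]' --grip '[0.75,0.7,0.65,0.6,0.4,0.2,0,0]'

```text
t: 19.6
eef_pos: [0.5552, -0.3904, 0.1579]
tool_rot: [-0.207, 0.978, 0.001, 0.002]
force: [-0.2, 0.5, -0.7]
finger_gap: 0.0424
```

```bash
python3 -c "
from h import *
cup(log())
w=shot('wrist','w6');a=shot('side','s6')
A=cv2.resize(a[230:340,340:450],None,fx=3.6,fy=3.6,interpolation=cv2.INTER_CUBIC)
o=np.zeros((400,800,3),np.uint8);o[:396,:396]=A;o[:250,400:800]=cv2.resize(w,(400,250));cv2.imwrite('pics/crop6.png',o[:,:,::-1])"
```

```text
t 19.6 p [ 0.5552 -0.3904  0.1579] x [-0.914 -0.406 -0.005] yaw -156.1 z [ 0.004  0.002 -1.   ] q [-0.385  0.537  0.349 -0.004 -1.379  0.804] F [-0.2  0.5 -0.7] gap 0.0424
tilt 0.3 bar level 0.0 mid [ 0.5664 -0.416   0.1769] lip- [ 0.6152 -0.3944  0.1031] foot [ 0.5669 -0.4158  0.0669]
```

View pics/crop6.png

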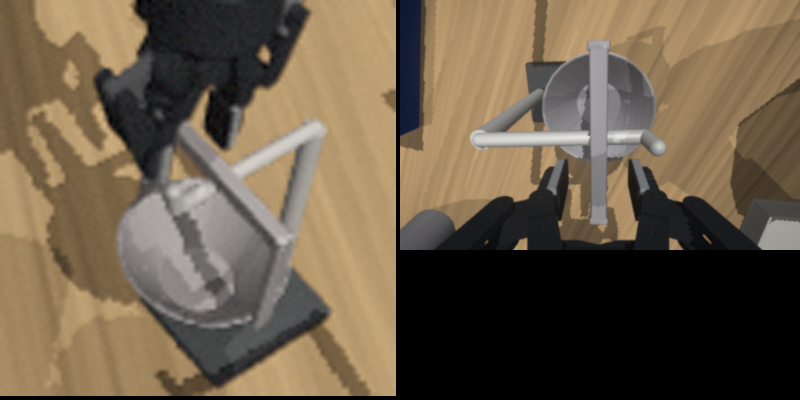

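The cup hangs freely: the fingers are clear of the bar on both sides, and the arm crosses near the bar's middle at (598,138). Now I retreat straight up.

>>> move_arm --rot '[[0,0,0],[0,0,0],[0,0,0],[0,0,0],[0,0,0],[0,0,0]]' --delta_pos '[[0,0,0.4],[0,0,0.6],[0,0,0.9],[0,0,0.9],[0,0,0.9],[0,0,0.9]]' --grip '[0,0,0,0,0,0]'

```text
t: 20.45
eef_pos: [0.5545, -0.3905, 0.2809]
tool_rot: [-0.207, 0.978, -0.0, 0.003]
force: [0.1, -1.0, -0.8]
finger_gap: 0.0425
```

>>> move_arm --rot '[[0,0,0],[0,0,0],[0,0,0],[0,0,0],[0,0,0],[0,0,0],[0,0,0],[0,0,0]]' --delta_pos '[[-0.4,0.8,0],[-0.4,0.9,0],[-0.4,0.9,0],[-0.4,0.9,0],[-0.4,0.9,0],[-0.4,0.9,0],[0,0,0],[0,0,0]]' --grip '[0,0,0,0,0,0,0,0]'

```text
t: 21.45
eef_pos: [0.4941, -0.2564, 0.2946]
tool_rot: [-0.207, 0.978, -0.006, 0.011]
force: [1.1, 0.0, -0.1]
finger_gap: 0.0428
```

```bash
python3 -c "
from h import *
log()
a=shot('side','s7');b=shot('top','t7');a2=get_image('side')
print('diff',np.abs(a[200:345,340:450].astype(int)-a2[200:345,340:450]).max())
A=cv2.resize(a[120:340,250:450],(400,440));B=cv2.resize(b[120:250,210:460],(400,208))
T=cv2.resize(b[175:250,210:285],(225,225),interpolation=cv2.INTER_CUBIC)
o=np.zeros((440,800,3),np.uint8);o[:,:400]=A;o[:208,400:]=B;o[210:435,400:625]=T;cv2.imwrite('pics/crop7.png',o[:,:,::-1])"
```

```text
t 21.45 p [ 0.4941 -0.2564  0.2946] x [-0.914 -0.405 -0.018] yaw -156.1 z [ 0.023 -0.007 -1.   ] q [-0.196  0.242  0.249  0.003 -1.553  0.613] F [ 1.1  0.  -0.1] gap 0.0428
diff 30
```

View pics/crop7.png

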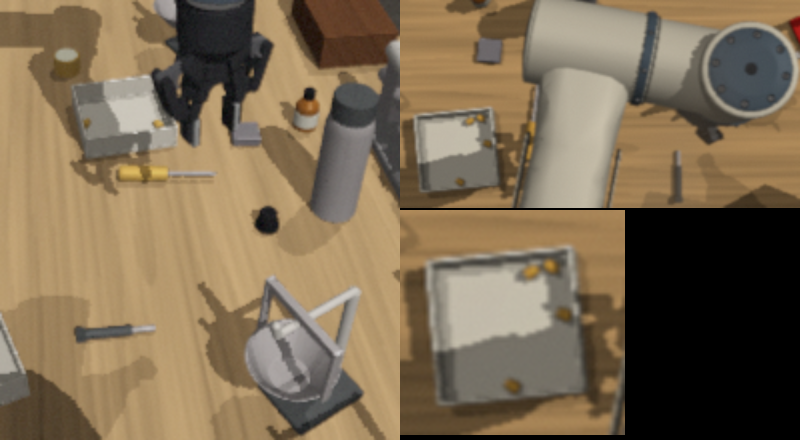

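The cup hangs on the arm with the gripper away, all four collets are in the tray, and the bystanders look untouched. I let it settle for a second, check for stillness, and hand in.

>>> move_arm --rot '[[0,0,0],[0,0,0],[0,0,0],[0,0,0],[0,0,0],[0,0,0],[0,0,0],[0,0,0]]' --delta_pos '[[0,0,0],[0,0,0],[0,0,0],[0,0,0],[0,0,0],[0,0,0],[0,0,0],[0,0,0]]' --grip '[0,0,0,0,0,0,0,0]'

```text
t: 22.6
eef_pos: [0.4942, -0.2574, 0.2929]
tool_rot: [-0.206, 0.978, -0.005, 0.009]
force: [0.3, -0.1, 0.1]
finger_gap: 0.0426
```

```bash
python3 -c "
from h import *
log();a=cv2.imread('pics/s7.png')[:,:,::-1].astype(int);ims=[get_image('side').astype(int) for _ in range(4)]
f=lambda x,y:(np.abs(x-y)[250:345,370:440].mean().round(2),(np.abs(x-y)[250:345,370:440].max(-1)>25).sum())
print(f(a,ims[0]),f(ims[0],ims[3]),'bg',np.abs(ims[0]-ims[3])[100:200,480:620].mean().round(2))"
```

```text
t 22.6 p [ 0.4942 -0.2574  0.2929] x [-0.915 -0.403 -0.016] yaw -156.2 z [ 0.02  -0.007 -1.   ] q [-0.198  0.246  0.249  0.003 -1.553  0.613] F [ 0.3 -0.1  0.1] gap 0.0426
(np.float64(1.61), np.int64(2)) (np.float64(1.58), np.int64(0)) bg 1.95
```

Still: the change around the cup is no bigger than camera noise.

```bash
python3 -c "
from cell import robot
print(robot.sign_off())"
```

```text
the job is handed in; nothing more can be done
None
```

I poured the four collets into the leftmost white tray, hung the empty cup on the grey stand and handed the job in at about 23 s of the 61 s allowed.

- **Collets:** the last top picture shows all four lying in the tray. The cup looked empty in the pictures after the pour.
- **Cup:** the bar lies across the arm behind the upturned end. From the gripper pose at release, its middle was within about 2 mm of the hook seat. In the last pictures the cup hangs upright. Frames taken over about a second showed no movement beyond camera noise.
- **Other things:** the bystanders in the last pictures look where they were. The gripper was clear of everything. The contact forces I read between moves stayed within a few newtons.
- **Disagreement:** the top and side cameras first differed by about 5 mm in y. The close wrist view settled this to within 1–2 mm before hanging.
- **Not checked:** sign-off gave no verdict, so its result is unconfirmed.

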